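Roll the stray D cell up to its row

ROBOT

A 6-joint arm with a two-finger parallel gripper is mounted at the origin on the work surface. World frame = base frame: x ahead of the robot, y to its left, z up, the work surface at z = 0. Lengths are in m, angles in rad, forces in N, time in s.
With the tool pointing down it reaches from about 0.375 to 0.975 m from the base axis. Payload 3.8 kg.
Tool frame: the origin (TCP) lies midway between the tips of the shut fingers; the grasp point (between the pads) lies 19 mm behind it (env.hold_point_z is the distance from the TCP to the grasp point, in m); z points along the fingers, y is the direction in which the jaws open and shut (so a half turn about z gives the same grasp; the last joint's range is limited). The gripper opens to 85 mm and grips with 20 to 120 N. Pads are 22 mm wide; open, the fingers measure 114 mm over their backs; the gripper's body (76 mm by 85 mm) begins 54 mm behind the grasp point. The pads swing forward as they close: fully open they stand 13 mm farther back than shut.
Start: joints at [1.305, 0.264, 1.604, -0, 1.274, -0.037], TCP at [0.153, 0.657, 0.231] pointing down, gripper open.
Joint ranges: [-2.63, 2.63], [-0.94, 2.18], [0.31, 2.57], [-1.31, 4.45], [0, 2.66], [-2.55, 2.55]. Speed limits (rad/s): [2.57, 2.57, 3.14, 3.14, 3.14, 3.14].

INTERFACE

Orientations are given as a unit quaternion [w, x, y, z].
In Python, from bench import env gives the robot as it stands. The module is installed in compiled form; this text tells all that it offers.
- The arm moves only by the tool apply_moves, never from a script. Its argument "commands" is a list of rows, each a list of 7 numbers: the turn, a rotation vector about the tool's x, y, z in degrees, then the shift along the tool's x, y, z in cm, then the closure, from -1 (fully open) to 1 (shut). A call has 1 to 12 rows; each row shifts and turns the commanded pose from where the row before left it, along the tool's axes as they then stand; what a row does not reach is not made up. A row lasts 1/12 s, in which the tool goes at most 41.7 mm and 7.16 degrees, less where a joint would pass 70% of its speed; a pose out of reach is approached as far as the arm can. A call with a gripper value outside its range is refused whole. The fingers move at their own pace and stop on an object; "squeeze" is the grip in N (left out, the last holds). Time passes only in rows, so rows that do not move let the fingers close. It gives the time, the measured TCP pose, the force and the opening at its end, in the units of the state.
- env.get_obs(): the state, without advancing time (a new reading comes with each control period).
- env.grab_frame(name): name is "scene" or "top" or "wrist"; returns the picture (384x512x3 uint8, red, green, blue); there is no depth.
- env.camera_model(name): a dict with "camera_matrix" (3x3 intrinsics, pixels), "R" (3x3) and "t" (3): a world point X has camera coordinates R X + t; the wrist camera has in their place "mount" (4x4, takes a point from camera to tool coordinates, whose origin is the TCP and whose axes are the flange's). Camera axes: x right, y down, z forward; pixel columns grow to the right and rows downward; lengths in m; the calibration is good to about 2 mm. A picture is of the moment at which its call begins: read the wrist's pose just before it. camera_model takes no time and is no camera call.
- env.hand_in(): hands the job in, once; it reports no verdict.
Trained networks look in the newest picture that a camera, given by its name, has taken for a name from the list of things; names that differ only in an ending like _2 or _b are one class to them, and where a whole thing is asked for, a point or a joint stands for the part that bears it (a point fixed in the world has none). Each returns a list of dicts, best first, with "p" (0 to 1); they miss things now and then, are a little off and sometimes report something else, mostly with a low value. They report only what shows in the picture. A call takes as long as a camera call. They do not tell look-alikes from the thing itself.
- env.silhouettes(query, camera): "region" (384x512 bool, what is visible of it) and "bbox" ([left, top, width, height] in pixels, round what is visible of it).
- env.place_of(query, camera): "at" ([column, row] in pixels: a listed point, or the origin of a listed thing).
The state is a dict: "t": time; "joint_positions": joint angles; "joint_velocities": joint speeds; "effort": joint torques, N m; "tcp_pos": TCP position; "tcp_rot": TCP orientation; "contact_force": force on the tool from outside, world axes, zero at the start; "ft_torque": the same for the moment, N m; "grip_width": opening from 0.0 (shut) to 1.0 (fully open).
Only numpy, scipy, OpenCV 4.12 (cv2) and the standard library are available. Lean on these libraries where they do the work, as an engineer would, in place of code of your own. Each camera call takes 0.05 s, during which the arm holds its last target.

TASK

Three spent D cells lie in the grey silicone tray, two side by side in the middle and one on its own towards one end. Put your fingertips on top of the lone cell and roll it along the tray until it lies beside the other two, so that the three can be taped up together for recycling: touching its neighbour or less than a centimetre from it, parallel to it and with the ends about level, and lying still. Do not pinch it, lift it or shove it from the side, and leave the other two cells and everything else where they are.

Things in the scene. Friction and masses are not known exactly. Their poses are not given: they have to be found in the camera images.
- lone_cell_centre (a point): the lone cell: plain dark-grey D cell, 34 mm diameter, 58 mm long plus a 3 mm nub at one end, 0.14 kg, lying on the tray floor. Site: its centre, 20 mm above the ledge. x runs along the cell to the nub; y and z turn as it rolls (107 mm a turn). It lies across the tray and rolls along it, 60 to 125 mm until it meets the row. Pressed on top with 2 N or more it does not slip: it travels half as far as the fingertip
- row_cell_a_centre (a point): one cell of the row: plain dark-grey D cell, 34 mm diameter, 58 mm long plus a 3 mm nub at one end, 0.14 kg, lying on the tray floor. Site: its centre, 20 mm above the ledge. x runs along the cell to the nub; y and z turn as it rolls. Loose: it rolls if bumped
- row_cell_b_centre (a point): the other cell of the row, about 36 mm from the first: plain dark-grey D cell, 34 mm diameter, 58 mm long plus a 3 mm nub at one end, 0.14 kg, lying on the tray floor. Site: its centre, 20 mm above the ledge. x runs along the cell to the nub; y and z turn as it rolls. Loose: it rolls if bumped
- tray: the grey silicone tray, fixed: 150 mm (its x) by 420 mm (its y), floor 3 mm thick, rim 9 mm high; origin under its centre at ledge height. Cells roll along its y; the tops of the lying cells are 37 mm above the ledge. The soft floor resists rolling: a cell let go at a slow speed stops within a few millimetres
- headlamp: bystander: round steel headlamp housing, 54 mm across the bezel, 42 mm high, lens up, with a 63 mm wide bracket; stands loose in the tray at the end across from the lone cell; origin under its centre
- bulb: bystander: opaque white globe bulb, 80 mm globe, about 125 mm long, lying loose on the ledge; origin on the ledge under the globe's centre, screw cap towards its x
- cup: bystander: clear acrylic cup, 68 mm across, 70 mm high, with three AAA cells in it, loose on the ledge; origin under its centre
- flip_box: bystander: closed yellow flip-top polypropylene box, 125 by 175 mm, 85 mm high, fixed; origin under its centre
Things that resemble listed ones, but are neither listed nor needed, are in the scene too. What is shaped like the part that bears row_cell_b_centre but blue or pink is not meant. Leave any red look-alike of the part that bears row_cell_a_centre alone.

How it is judged:
On the way, in this order (a step that is already met when the one before it is completed fails the run):
1. the fingertips rest on top of the lone cell (contact force between the fingers and lone_cell above 0.3 N and height (world z) of the grasp point above 0.04 m), for 0.05 s.
2. the lone cell rolls: it has turned well over (more than 115 degrees) on its way (angle between lone_cell_centre's own z axis and vertical above 2 rad), for 0.02 s.
At the end, for the whole second after the job is handed in: The lone cell lies at rest on the tray floor beside one of the row's cells: centres at most 46 mm apart (a gap of at most 12 mm), axes parallel within 15 degrees, ends level within 18 mm; the row's two cells are at rest within 12 mm of where they lay, and nothing is touched (((horizontal distance between lone_cell_centre and row_cell_a_centre below 0.046 m and angle between the x axis of lone_cell_centre and the x axis of row_cell_a_centre, either way round below 0.26 rad and x of lone_cell_centre in the frame of row_cell_a_centre between -0.018 and 0.018 m) or (horizontal distance between lone_cell_centre and row_cell_b_centre below 0.046 m and angle between the x axis of lone_cell_centre and the x axis of row_cell_b_centre, either way round below 0.26 rad and x of lone_cell_centre in the frame of row_cell_b_centre between -0.018 and 0.018 m)) and height (world z) of lone_cell_centre between 0.017 and 0.023 m and linear speed of each of lone_cell, row_cell_a, row_cell_b below 0.01 m/s and angular speed of lone_cell below 0.5 rad/s and distance of each of row_cell_a_centre, row_cell_b_centre from where it was at the start of the episode below 0.012 m).
It fails at once if the lone cell is pinched or shoved from the side: the fingers touch it while the grasp point is below 40 mm (fingertips well below the cell's top) (contact force between the fingers and lone_cell above 0.3 N and height (world z) of the grasp point below 0.04 m).
It fails at once if the lone cell is lifted (more than 10 mm) off the tray (height (world z) of lone_cell_centre above 0.03 m).
It fails at once if a cell of the row is lifted or moved more than 15 mm (distance of any of row_cell_a_centre, row_cell_b_centre from where it was at the start of the episode above 0.015 m).
It fails at once if a bystander is moved more than 15 mm (distance of any of headlamp, bulb, cup from where it was at the start of the episode above 0.015 m).
It also fails if it takes over 53 s, if anything falls off the work surface, if the arm or the gripper's body presses on something with over 40 N, if the wrist force passes 120 N, or if a joint passes its speed limit or range.

## Working session

There is one attempt and no reset: what is moved stays moved. The work goes in short steps, Python scripts to look and compute and a tool call to move; the robot and the scene stay as the last step left them, time stands still between calls to the robot, and variables do not carry over. Pictures are saved under pics/ and viewed, and the job is handed in when it is done.

Besides the shell and the picture viewer there is one more tool, called as a command line: name --pt "numbers of a row" for each row, then --argument value for the rest. apply_moves: Moves the arm, as the interface text tells. Its arguments: {"type":"object","properties":{"commands":{"type":"array"},"squeeze":{"type":"number"}},"required":["commands"]}

```bash
mkdir -p pics
python3 - <<'E'
from bench import env
import cv2,numpy as np
o=env.get_obs();print(o)
for n in("top","scene"):
    im=env.grab_frame(n);cv2.imwrite(f"pics/{n}0.png",im[...,::-1])
    m=env.camera_model(n);print(n,m)
    for q in("lone_cell_centre","tray","headlamp"):
        for d in env.place_of(q,n):
            print(q,d)
E
```

```text
{'t': 0.0, 'joint_positions': array([ 1.30509807e+00,  2.64779164e-01,  1.60535783e+00, -1.88154156e-05,
        1.27370393e+00, -3.69381602e-02]), 'joint_velocities': array([-8.75929674e-05, -1.61831324e-03,  1.09854668e-03,  8.38374181e-04,
       -1.39817087e-03,  1.69165599e-03]), 'effort': array([ 5.71934579e-04, -5.15117025e+01, -3.67313111e+01,  2.99169713e-06,
        1.29855762e-02, -5.99078803e-06]), 'tcp_pos': array([0.15291236, 0.65670765, 0.22995323]), 'tcp_rot': array([-1.60563779e-04,  1.14127989e-01,  9.93465419e-01, -1.11264402e-03]), 'contact_force': array([-0.02304716,  0.20225812,  0.32397842]), 'ft_torque': array([ 0.04450153,  0.0268202 , -0.02549457]), 'grip_width': 0.9972001906383013}
top {'camera_matrix': array([[447.92658733,   0.        , 255.90333428],
       [  0.        , 447.92658733, 188.37997176],
       [  0.        ,   0.        ,   1.        ]]), 'R': array([[ 0.05674536, -0.9983857 ,  0.00244211],
       [-0.97475442, -0.05593096, -0.21616092],
       [ 0.21594856,  0.00988567, -0.9763547 ]]), 't': array([-0.01329514,  0.55621546,  1.20322261])}
lone_cell_centre {'at': [195.8, 224.9], 'p': 0.68}
tray {'at': [253.1, 215.6], 'p': 0.77}
headlamp {'at': [306.5, 210.2], 'p': 0.69}
scene {'camera_matrix': array([[365.16514612,   0.        , 256.75882842],
       [  0.        , 365.16514612, 190.74421534],
       [  0.        ,   0.        ,   1.        ]]), 'R': array([[ 0.04850648,  0.99878835, -0.00830364],
       [ 0.68810475, -0.03944163, -0.72453862],
       [-0.72398824,  0.02943104, -0.68918418]]), 't': array([-0.02245189, -0.34897695,  1.41479175])}
lone_cell_centre {'at': [317.0, 170.7], 'p': 0.63}
tray {'at': [262.2, 184.2], 'p': 0.92}
headlamp {'at': [208.7, 194.9], 'p': 0.65}
```

View pics/top0.png

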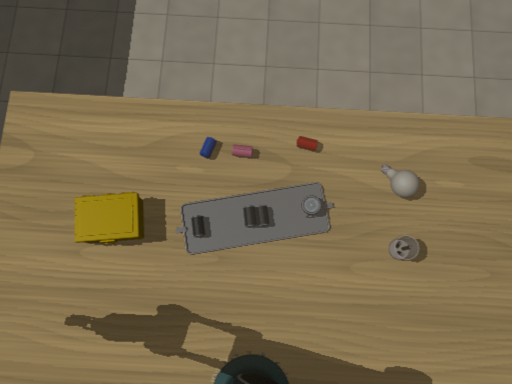

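View pics/scene0.png

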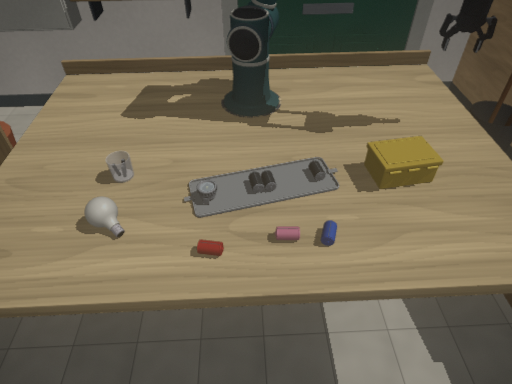

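```bash
cat > h.py <<'E'
from bench import env
import cv2,numpy as np
def ray(n,px,z):
    m=env.camera_model(n);K=m["camera_matrix"];R=m["R"];t=m["t"]
    d=R.T@np.linalg.inv(K)@np.array([px[0],px[1],1.]);c=-R.T@t
    return c+d*(z-c[2])/d[2]
E
python3 - <<'E'
from h import *
for n,z in (("top",.02),("scene",.02)):
    im=env.grab_frame(n)
    for q in("lone_cell_centre","tray","headlamp"):
        for d in env.silhouettes(q,n):
            r=d["region"].astype(np.uint8);ys,xs=np.nonzero(r)
            c=np.array([xs.mean(),ys.mean()])
            print(n,q,d["p"],d["bbox"],c.round(1),ray(n,c,{"tray":.005}.get(q,z)).round(4))
            if q=="tray":
                cn=max(cv2.findContours(r,0,2)[0],key=cv2.contourArea)[:,0].astype(float)
                w=np.array([ray(n,p,.009)[:2] for p in cn],np.float32)
                print(cv2.minAreaRect(w))
            if q=="lone_cell_centre":
                cn=max(cv2.findContours(r,0,2)[0],key=cv2.contourArea)[:,0].astype(float)
                print(cv2.minAreaRect(np.array([ray(n,p,z)[:2] for p in cn],np.float32)))
    print([(q,[ray(n,d["at"],z).round(4)for d in env.place_of(q,n)])for q in("lone_cell_centre","row_cell_a_centre","tray")])
    cv2.imwrite(f"pics/{n}1.png",cv2.resize(im[160:270,150:350] if n=="top" else im[140:230,170:350],None,fx=4,fy=4,interpolation=2)[...,::-1])
E
```

```text
top lone_cell_centre 0.5 [188.1, 212.9, 17.5, 21.2] [197.4 226.1] [0.445  0.1798 0.02  ]
((0.44556012749671936, 0.17980729043483734), (0.0649237185716629, 0.034863751381635666), 11.31657600402832)
top tray 0.94 [177.0, 182.2, 155.0, 71.5] [253.  218.3] [0.4791 0.0225 0.005 ]
((0.4820229709148407, 0.018473610281944275), (0.15092699229717255, 0.4584423005580902), 12.701671600341797)
top headlamp 0.65 [300.7, 197.3, 21.3, 18.5] [310.4 205.3] [ 0.524  -0.1415  0.02  ]
[('lone_cell_centre', [array([0.4487, 0.1826, 0.02  ])]), ('row_cell_a_centre', [array([ 0.7071, -0.1224,  0.02  ]), array([4.832e-01, 4.000e-04, 2.000e-02])]), ('tray', [array([0.4784, 0.0188, 0.02  ])])]
scene lone_cell_centre 0.78 [307.0, 160.7, 15.6, 18.8] [316.3 169.8] [0.4484 0.1774 0.02  ]
((0.4465993046760559, 0.17720277607440948), (0.08704958111047745, 0.03745289146900177), 11.587574005126953)
scene tray 0.69 [183.3, 155.0, 155.6, 60.1] [262.4 186.9] [0.497  0.0147 0.005 ]
((0.490143358707428, 0.018169939517974854), (0.16030968725681305, 0.4523600935935974), 13.464574813842773)
scene headlamp 0.77 [196.1, 180.5, 18.7, 21.4] [206.8 190.1] [ 0.5173 -0.1424  0.02  ]
[('lone_cell_centre', [array([0.449 , 0.1755, 0.02  ])]), ('row_cell_a_centre', [array([ 0.7267, -0.1224,  0.02  ])]), ('tray', [array([0.496, 0.013, 0.02 ])])]
```

View pics/top1.png

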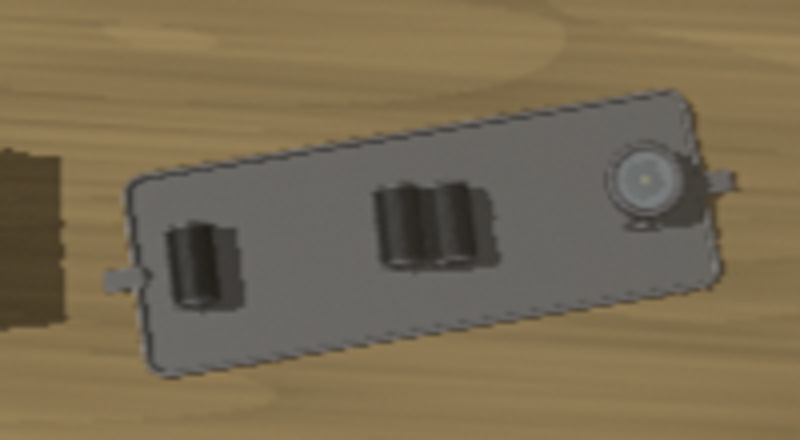

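View pics/scene1.png

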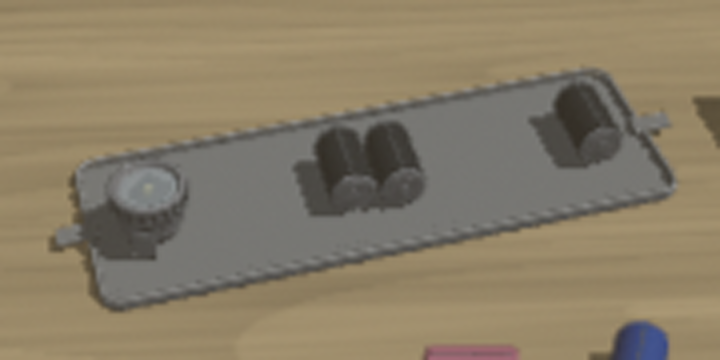

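Top picture: the lone cell is at about (198,226), the row cells at (250,216) and (264,215.5), and the headlamp at (310,205). The coloured look-alikes lie outside the tray. Next I move over the tray with the fingers shut and take a wrist view.

apply_moves --pt "0 0 0 -2.8 -3.0 0 1" --pt "0 0 0 -2.8 -3.0 0 1" --pt "0 0 0 -2.8 -3.0 0 1" --pt "0 0 0 -2.8 -3.0 0 1" --pt "0 0 0 -2.8 -3.0 0 1" --pt "0 0 0 -2.8 -3.0 0 1" --pt "0 0 0 -2.8 -3.0 0 1" --pt "0 0 0 -2.8 -3.0 0 1" --pt "0 0 0 -2.8 -3.0 0 1" --pt "0 0 0 -2.8 -3.0 0 1" --pt "0 0 0 -2.8 -3.0 0 1" --pt "0 0 0 -2.8 -3.0 0 1" --squeeze 30

```text
t: 2.1
tcp_pos: [0.3993, 0.2288, 0.2317]
tcp_rot: [0.001, 0.114, 0.993, 0.0]
contact_force: [0.3, 1.3, -0.1]
grip_width: -0.003
```

apply_moves --pt "0 0 7 0 0 0 1" --pt "0 0 7 0 0 0 1" --pt "0 0 7 0 0 0 1" --pt "0 0 7 0 0 0 1" --pt "0 0 7 0 0 0 1" --pt "0 0 7 0 0 0 1" --pt "0 0 7 0 0 0 1" --pt "0 0 7 0 0 0 1" --pt "0 0 7 0 0 0 1" --pt "0 0 0 0 0 0 1"

```text
t: 2.93
tcp_pos: [0.3987, 0.2306, 0.2314]
tcp_rot: [0.0, 0.618, 0.786, 0.0]
contact_force: [-0.2, -0.0, -0.0]
grip_width: -0.001
```

```bash
cat >> h.py <<'E'
from scipy.spatial.transform import Rotation as Ro
def pose():
    o=env.get_obs();q=o["tcp_rot"];return o,Ro.from_quat([q[1],q[2],q[3],q[0]]).as_matrix(),o["tcp_pos"]
def wray(px,z,R,p):
    m=env.camera_model("wrist");M=np.array(m["mount"]);K=m["camera_matrix"]
    c=R@M[:3,3]+p; d=R@M[:3,:3]@np.linalg.inv(K)@np.array([px[0],px[1],1.])
    return c+d*(z-c[2])/d[2]
E
python3 - <<'E'
from h import *
o,R,p=pose();print(o["t"],p,R.round(3),o["joint_positions"],o["contact_force"],o["grip_width"])
im=env.grab_frame("wrist");cv2.imwrite("pics/w0.png",im[...,::-1]);print(env.camera_model("wrist"))
for d in env.place_of("lone_cell_centre","wrist"): print(d,wray(d["at"],.02,R,p))
E
```

```text
2.9333 [0.39870053 0.23055592 0.23144382] [[-0.237  0.971  0.   ]
 [ 0.971  0.237  0.   ]
 [ 0.     0.    -1.   ]] [ 4.70215234e-01 -1.51884052e-01  2.04142449e+00 -2.61628656e-05
  1.25172409e+00  2.30818758e-01] [-0.24918138 -0.03910178 -0.03020841] -0.0012031868432964953
{'camera_matrix': array([[282.18308604,   0.        , 254.13215373],
       [  0.        , 282.18308604, 192.34287001],
       [  0.        ,   0.        ,   1.        ]]), 'mount': array([[-1.53634803e-04, -9.49400543e-01, -3.14067804e-01,
         8.09978293e-02],
       [ 9.99999905e-01, -2.73669531e-04,  3.38102828e-04,
         3.76166792e-04],
       [-4.06945797e-04, -3.14067722e-01,  9.49400495e-01,
        -1.42436089e-01],
       [ 0.00000000e+00,  0.00000000e+00,  0.00000000e+00,
         1.00000000e+00]])}
{'at': [281.3, 212.0], 'p': 0.88} [0.45013101 0.17716093 0.02      ]
```

View pics/w0.png

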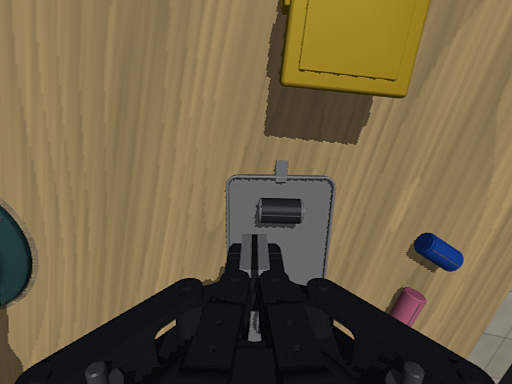

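```bash
cat >> h.py <<'E'
def wmeas(tag,z=.02):
    o,R,p=pose();im=env.grab_frame("wrist")
    cv2.imwrite(f"pics/{tag}.png",im[...,::-1])
    for d in env.silhouettes("lone_cell_centre","wrist"):
        r=d["region"].astype(np.uint8);cn=max(cv2.findContours(r,0,2)[0],key=cv2.contourArea)[:,0].astype(float)
        w=np.array([wray(q,.025,R,p)[:2] for q in cn],np.float32)
        print("sil",d["p"],d["bbox"],cv2.minAreaRect(w))
    for d in env.place_of("lone_cell_centre","wrist"):
        X=wray(d["at"],z,R,p);print("pt",d,X.round(4),"tool",(R.T@(X-p)).round(4))
    return im,R,p
E
python3 - <<'E'
from h import *
wmeas("w1")
E
```

```text
sil 0.78 [261.2, 195.9, 40.3, 27.1] ((0.4476807713508606, 0.18175452947616577), (0.05938160419464111, 0.03622496873140335), 12.277474403381348)
pt {'at': [278.2, 209.9], 'p': 0.78} [0.4456 0.1795 0.02  ] tool [-0.061   0.033   0.2114]
```

apply_moves --pt "0 0 0 -4.0 0 0 1" --pt "0 0 0 -4.0 0 0 1" --pt "0 0 0 -4.0 0 0 1" --pt "0 0 0 -4.0 0 0 1" --pt "0 0 0 -3.0 4 0 1" --pt "0 0 0 0 1.5 0 1" --pt "0 0 0 0 0 0 1" --pt "0 0 0 0 0 0 1"

```text
t: 3.85
tcp_pos: [0.4901, 0.0623, 0.231]
tcp_rot: [-0.001, 0.616, 0.787, -0.0]
contact_force: [-0.2, 1.1, 0.8]
grip_width: 0.001
```

Run:
```python
from h import *
wmeas("w2")
```

```text
sil 0.71 [219.2, 43.2, 49.8, 31.8] ((0.4486818015575409, 0.17896796762943268), (0.06096543371677399, 0.03450154885649681), 11.351632118225098)
pt {'at': [245.4, 58.6], 'p': 0.61} [0.4507 0.1811 0.02  ] tool [ 0.1247 -0.0094  0.2111]
```

View pics/w2.png

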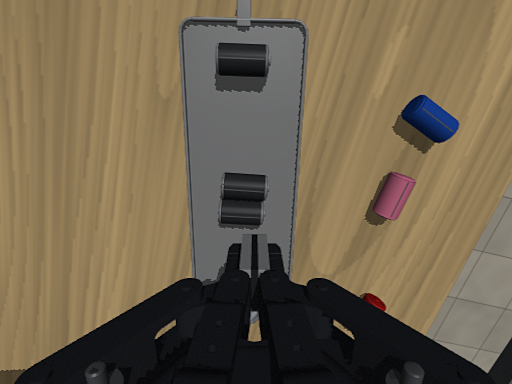

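Run:
```python
from h import *
im=cv2.imread("pics/w2.png");cv2.imwrite("pics/w2z.png",cv2.resize(im[20:240,170:320],None,fx=2.7,fy=2.7,interpolation=2))
o,R,p=pose()
def f(px,z=.02):
    X=wray(px,z,R,p);return X.round(4)
for px in((243,60),(244.5,187),(242,212)): print(f(px,.025))
# dark segmentation
g=cv2.cvtColor(im,6)
for (a,b,c,d) in((35,210,78,275),(168,215,230,272)):
    m=np.zeros_like(g);m[a:c,b:d]=(g[a:c,b:d]<85)
    for k in cv2.findContours(m,0,2)[0]:
        if cv2.contourArea(k)>200: print(cv2.minAreaRect(k),cv2.boundingRect(k))
print(p,R.round(3))
```

```text
[0.4475 0.1792 0.025 ]
[0.4837 0.034  0.025 ]
[ 0.4885 -0.0007  0.025 ]
((242.5, 60.0), (34.0, 55.0), 90.0) (215, 43, 56, 35)
((242.9917755126953, 201.09017944335938), (46.71644973754883, 56.85645294189453), 5.19442892074585) (218, 172, 50, 58)
[0.48897648 0.06305713 0.23101854] [[-0.242  0.97  -0.001]
 [ 0.97   0.242 -0.   ]
 [ 0.    -0.001 -1.   ]]
```

View pics/w2z.png

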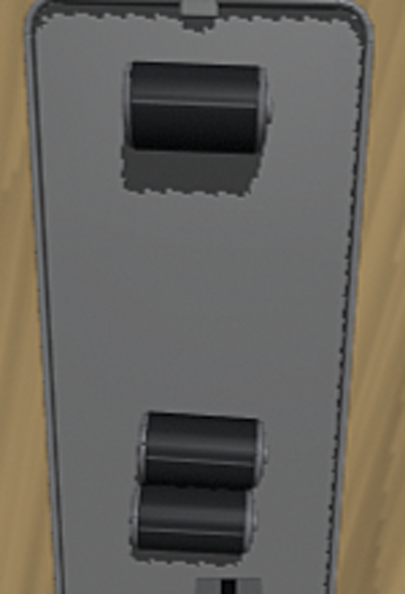

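Run:
```python
from h import *
o,R,p=pose()
T=lambda px,z:(R.T@(wray(px,z,R,p)-p)*1000).round(1)[:2]
Z=lambda a,b:(a/2.7+170,b/2.7+20)
print("lone c",T((242.7,60),.02),"row1",T((245,186.5),.02),"row2",T(Z(194,520),.02))
print("ridge lone",T(Z(132,102),.037),T(Z(258,106),.037))
print("ridge row",T(Z(147,452),.037),T(Z(256,460),.037))
print("tray left edge",T(Z(32,150),.009),T(Z(50,560),.009),"right",T(Z(370,150),.009),T(Z(335,560),.009))
l=wray((242.7,60),.02,R,p);r=wray((245,186.5),.02,R,p);print(l,r,np.linalg.norm(l-r))
for n in("top",):
    a=ray(n,(198.3,226.2),.022);b=ray(n,(250,216),.022);print(a,b,np.linalg.norm(a-b))
```

```text
lone c [123.3 -12.5] row1 [-27.9 -11.5] row2 [-64.7 -16.1]
ridge lone [123.5 -37.7] [122.   12.9]
ridge row [-23.8 -36.6] [-27.7  13.9]
tray left edge [107.6 -86. ] [-92.  -92.6] right [107.6  63.8] [-91.9  57.2]
[0.44681215 0.17965501 0.02      ] [0.48435741 0.03323916 0.02      ] 0.1511530605803878
[0.44476208 0.17683057 0.022     ] [0.48258752 0.03114546 0.022     ] 0.15051549146926083
```

Wrist picture: the lone cell is at (243,60), the row cells at (245,187) and (242,212). That puts the centres 151 mm apart, so it has about 113 mm to roll, in several strokes. I go above it first, slightly on its far side.

apply_moves --pt "0 0 1.9 0 0 0 1" --pt "0 0 0 3.5 -0.5 1 1" --pt "0 0 0 3.5 -0.5 1 1" --pt "0 0 0 3.5 -0.5 2 1" --pt "0 0 0 2.6 -0.2 3 1" --pt "0 0 0 0 0 4 1" --pt "0 0 0 0 0 4 1" --pt "0 0 0 0 0 2.5 1" --pt "0 0 0 0 0 0 1" --pt "0 0 0 0 0 0 1"

```text
t: 4.83
tcp_pos: [0.4439, 0.1871, 0.0553]
tcp_rot: [-0.001, 0.629, 0.778, -0.002]
contact_force: [0.1, -0.1, 0.7]
grip_width: 0.005
```

Run:
```python
from h import *
o,R,p=pose();l=np.array([0.44681,0.17966,0.02]);print(o["t"],p,R.T@(l-p),o["contact_force"])
cv2.imwrite("pics/w3.png",env.grab_frame("wrist")[...,::-1])
cv2.imwrite("pics/s3.png",cv2.resize(env.grab_frame("scene")[100:230,200:400],None,fx=4,fy=4)[...,::-1])
```

```text
4.8333 [0.44390663 0.18712989 0.05526566] [-0.00789264  0.00141611  0.03526466] [ 0.12779833 -0.13718368  0.66755544]
```

View pics/w3.png

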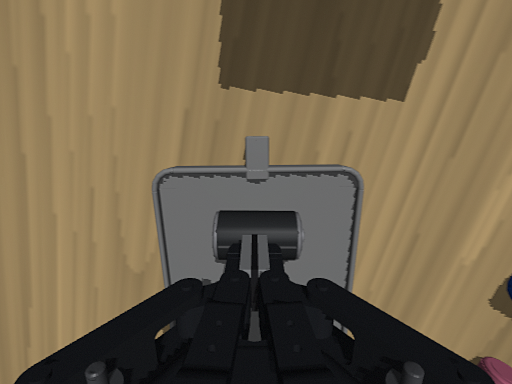

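View pics/s3.png

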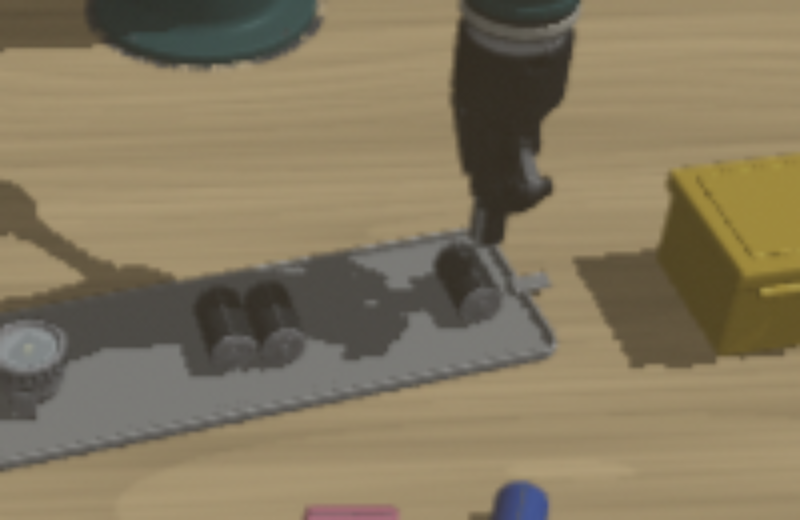

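apply_moves --pt "0 0 0 0.1 0 0.8 1" --pt "0 0 0 0 0 0.7 1" --pt "0 0 0 0 0 0.1 1" --pt "0 0 0 0 0 0.1 1" --pt "0 0 0 0 0 0.1 1" --pt "0 0 0 0 0 0 1"

```text
t: 5.43
tcp_pos: [0.446, 0.1881, 0.0383]
tcp_rot: [-0.0, 0.629, 0.777, -0.0]
contact_force: [-0.1, 0.5, 1.0]
grip_width: -0.0
```

apply_moves --pt "0 0 0 0 0 0.1 1" --pt "0 0 0 0 0 0.1 1" --pt "0 0 0 0 0 0.0 1"

```text
t: 5.68
tcp_pos: [0.4463, 0.1883, 0.0368]
tcp_rot: [0.0, 0.629, 0.777, 0.0]
contact_force: [-1.3, -0.1, 3.1]
grip_width: 0.001
```

apply_moves --pt "0 0 0 0 0 0.1 1" --pt "0 0 0 0 0 0.0 1"

```text
t: 5.85
tcp_pos: [0.4464, 0.1886, 0.0365]
tcp_rot: [-0.0, 0.629, 0.777, 0.0]
contact_force: [-3.2, -0.5, 10.0]
grip_width: -0.001
```

apply_moves --pt "0 0 0 -0.2 0 -0.02 1" --pt "0 0 0 -0.3 0 0 1" --pt "0 0 0 -0.3 0 0 1" --pt "0 0 0 -0.3 0 0 1" --pt "0 0 0 0 0 0 1"

```text
t: 6.27
tcp_pos: [0.4488, 0.1773, 0.0368]
tcp_rot: [0.0, 0.629, 0.777, 0.0]
contact_force: [-3.9, -1.5, 11.1]
grip_width: -0.0
```

Run:
```python
from h import *
o,R,p=pose();print(o["t"],p,o["contact_force"])
cv2.imwrite("pics/s4.png",cv2.resize(env.grab_frame("scene")[100:230,200:400],None,fx=4,fy=4)[...,::-1])
cv2.imwrite("pics/w4.png",env.grab_frame("wrist")[...,::-1])
```

```text
6.2667 [0.44877659 0.17730822 0.03683826] [-3.92232412 -1.5212304  11.11564253]
```

View pics/w4.png

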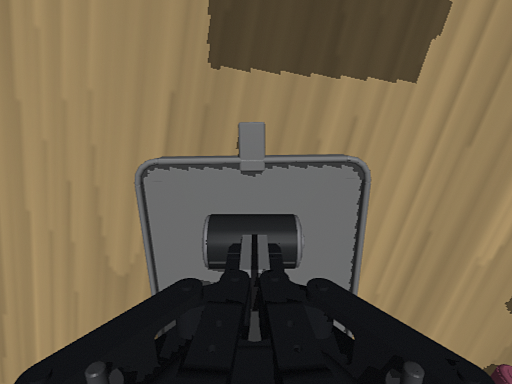

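View pics/s4.png

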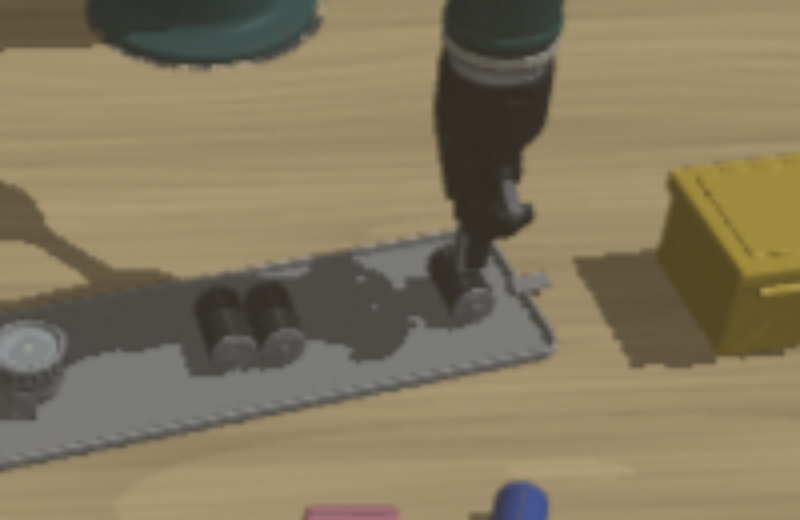

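The scene picture shows the cell rolling under the tips, with its end moved from (485,297) to (472,300). I continue the stroke, then lift and step back.

apply_moves --pt "0 0 0 -0.3 0 0 1" --pt "0 0 0 -0.4 0 0 1" --pt "0 0 0 -0.4 0 0 1" --pt "0 0 0 -0.4 0 0 1" --pt "0 0 0 -0.3 0 0 1" --pt "0 0 0 -0.1 0 0 1" --pt "0 0 0 0 0 0 1"

```text
t: 6.95
tcp_pos: [0.4526, 0.1588, 0.0368]
tcp_rot: [0.0, 0.629, 0.777, 0.0]
contact_force: [-3.7, -1.4, 10.1]
grip_width: -0.003
```

apply_moves --pt "0 0 0 0 0 -0.5 1" --pt "0 0 0 0 0 -2.0 1" --pt "0 0 0 -3.0 0 -2.5 1" --pt "0 0 0 -3.0 0 -2.5 1" --pt "0 0 0 0 0 0 1" --pt "0 0 0 0 0 0 1"

```text
t: 7.45
tcp_pos: [0.4666, 0.0995, 0.1124]
tcp_rot: [0.001, 0.63, 0.776, 0.002]
contact_force: [-0.0, -0.5, 0.8]
grip_width: 0.001
```

Run:
```python
from h import *
im,R,p=wmeas("w5");print(p,env.get_obs()["t"],env.get_obs()["contact_force"])
```

```text
sil 0.85 [216.2, 96.2, 72.6, 43.0] ((0.45128053426742554, 0.16448543965816498), (0.06177879869937897, 0.03286582604050636), 11.828216552734375)
[0.46659867 0.0994808  0.11237098] 7.6 [-0.45143431  0.38305249 -0.73440345]
```

View pics/w5.png

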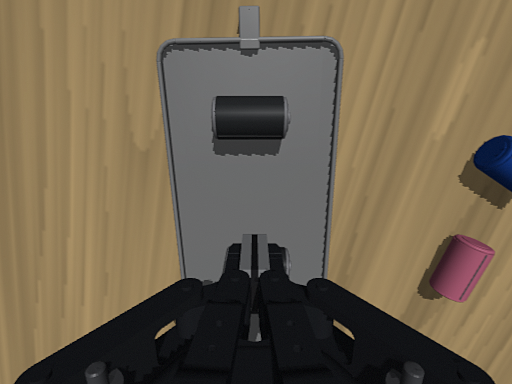

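apply_moves --pt "0 0 0 2.5 0 2.0 1" --pt "0 0 0 2.5 0 2.0 1" --pt "0 0 0 2.5 0 2.0 1" --pt "0 0 0 0 0 0.8 1" --pt "0 0 0 0 0 0.5 1" --pt "0 0 0 0 0 0.2 1" --pt "0 0 0 0 0 0 1"

```text
t: 8.18
tcp_pos: [0.4459, 0.1739, 0.0359]
tcp_rot: [-0.003, 0.629, 0.777, -0.003]
contact_force: [-11.4, -0.7, 18.3]
grip_width: 0.001
```

apply_moves --pt "0 0 0 0 0 -0.1 1" --pt "0 0 0 0 0 0 1"

```text
t: 8.35
tcp_pos: [0.4479, 0.1733, 0.0364]
tcp_rot: [-0.001, 0.629, 0.777, -0.001]
contact_force: [-2.0, -0.5, 3.7]
grip_width: -0.001
```

apply_moves --pt "0 0 0 -0.1 0 0.04 1" --pt "0 0 0 -0.3 0 0 1" --pt "0 0 0 -0.4 0 0 1" --pt "0 0 0 -0.4 0 0 1" --pt "0 0 0 -0.4 0 0 1" --pt "0 0 0 -0.4 0 0 1" --pt "0 0 0 -0.4 0 0 1" --pt "0 0 0 -0.4 0 0 1" --pt "0 0 0 -0.3 0 0 1" --pt "0 0 0 -0.1 0 0 1" --pt "0 0 0 0 0 0 1"

```text
t: 9.27
tcp_pos: [0.4544, 0.1414, 0.0367]
tcp_rot: [-0.001, 0.629, 0.777, -0.002]
contact_force: [-7.8, -2.5, 13.4]
grip_width: -0.0
```

apply_moves --pt "0 0 0 0 0 -0.5 1" --pt "0 0 0 0 0 -0.5 1" --pt "0 0 0 0.8 0 0 1" --pt "0 0 0 0.8 0 0 1" --pt "0 0 0 0 0 0.3 1" --pt "0 0 0 0 0 0.4 1" --pt "0 0 0 0 0 0.15 1" --pt "0 0 0 0 0 0.1 1" --pt "0 0 0 0 0 0 1"

```text
t: 10.02
tcp_pos: [0.4519, 0.1579, 0.0364]
tcp_rot: [-0.001, 0.629, 0.777, -0.001]
contact_force: [-3.1, 1.0, 3.4]
grip_width: -0.001
```

apply_moves --pt "0 0 0 -0.1 0 0.03 1" --pt "0 0 0 -0.3 0 0 1" --pt "0 0 0 -0.4 0 0 1" --pt "0 0 0 -0.4 0 0 1" --pt "0 0 0 -0.4 0 0 1" --pt "0 0 0 -0.4 0 0 1" --pt "0 0 0 -0.4 0 0 1" --pt "0 0 0 -0.4 0 0 1" --pt "0 0 0 -0.3 0 0 1" --pt "0 0 0 -0.1 0 0 1" --pt "0 0 0 0 0 0 1"

```text
t: 10.93
tcp_pos: [0.4585, 0.1259, 0.0368]
tcp_rot: [-0.0, 0.63, 0.777, -0.001]
contact_force: [-4.6, -0.3, 10.4]
grip_width: -0.0
```

apply_moves --pt "0 0 0 0 0 -0.5 1" --pt "0 0 0 0 0 -2.0 1" --pt "0 0 0 -3.0 0 -2.5 1" --pt "0 0 0 -3.0 0 -2.5 1" --pt "0 0 0 0 0 0 1" --pt "0 0 0 0 0 0 1"

```text
t: 11.43
tcp_pos: [0.4736, 0.0669, 0.1131]
tcp_rot: [0.002, 0.63, 0.776, 0.002]
contact_force: [-0.5, 0.4, -0.3]
grip_width: 0.001
```

Run:
```python
from h import *
im,R,p=wmeas("w6");print(p,env.get_obs()["t"],env.get_obs()["contact_force"])
```

```text
sil 0.6 [215.4, 96.4, 77.0, 44.3] ((0.45922955870628357, 0.1308642029762268), (0.06215869262814522, 0.03383420780301094), 11.820941925048828)
[0.47358569 0.06693327 0.11314989] 11.5833 [-0.09118685  0.174399    0.3520157 ]
```

View pics/w6.png

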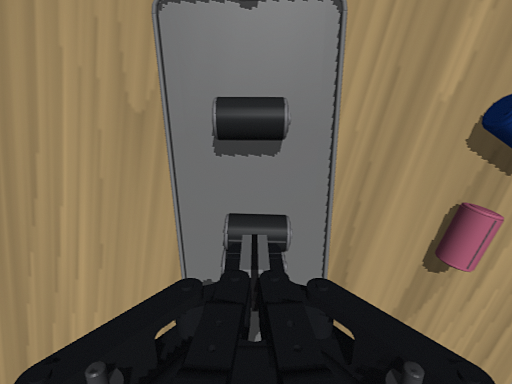

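apply_moves --pt "0 0 0 2.5 0 2.0 1" --pt "0 0 0 2.5 0 2.0 1" --pt "0 0 0 2.5 0 2.0 1" --pt "0 0 0 0 0 0.8 1" --pt "0 0 0 0 0 0.4 1" --pt "0 0 0 0 0 0.18 1" --pt "0 0 0 0 0 0 1"

```text
t: 12.17
tcp_pos: [0.4541, 0.1409, 0.0366]
tcp_rot: [-0.001, 0.629, 0.777, -0.002]
contact_force: [-0.7, -0.2, -0.6]
grip_width: -0.003
```

apply_moves --pt "0 0 0 0 0 0.06 1" --pt "0 0 0 0 0 0.0 1"

```text
t: 12.33
tcp_pos: [0.4565, 0.1409, 0.0371]
tcp_rot: [0.0, 0.63, 0.777, 0.0]
contact_force: [-0.0, -1.0, -0.2]
grip_width: 0.004
```

apply_moves --pt "0 0 0 0 0 0.05 1" --pt "0 0 0 0 0 0.0 1"

```text
t: 12.5
tcp_pos: [0.4564, 0.141, 0.0367]
tcp_rot: [0.0, 0.63, 0.777, 0.0]
contact_force: [-0.3, 0.2, -0.3]
grip_width: -0.0
```

apply_moves --pt "0 0 0 0 0 0.05 1" --pt "0 0 0 0 0 0.0 1"

```text
t: 12.67
tcp_pos: [0.4565, 0.1412, 0.0364]
tcp_rot: [0.0, 0.63, 0.777, 0.0]
contact_force: [-1.1, -0.6, 2.7]
grip_width: -0.008
```

apply_moves --pt "0 0 0 0 0 0.05 1" --pt "0 0 0 -0.3 0 0 1" --pt "0 0 0 -0.4 0 0 1" --pt "0 0 0 -0.4 0 0 1" --pt "0 0 0 -0.4 0 0 1" --pt "0 0 0 -0.4 0 0 1" --pt "0 0 0 -0.4 0 0 1" --pt "0 0 0 -0.4 0 0 1" --pt "0 0 0 -0.4 0 0 1" --pt "0 0 0 -0.1 0 0 1" --pt "0 0 0 0 0 0 1"

```text
t: 13.58
tcp_pos: [0.463, 0.1097, 0.0368]
tcp_rot: [0.0, 0.629, 0.777, 0.0]
contact_force: [-3.5, -1.3, 12.5]
grip_width: 0.003
```

apply_moves --pt "0 0 0 0 0 -0.5 1" --pt "0 0 0 0 0 -0.5 1" --pt "0 0 0 0.8 0 0 1" --pt "0 0 0 0.8 0 0 1" --pt "0 0 0 0 0 0.3 1" --pt "0 0 0 0 0 0.4 1" --pt "0 0 0 0 0 0.15 1" --pt "0 0 0 0 0 0.1 1" --pt "0 0 0 0 0 0 1"

```text
t: 14.33
tcp_pos: [0.4589, 0.1258, 0.036]
tcp_rot: [-0.001, 0.629, 0.777, -0.0]
contact_force: [-2.8, -0.1, 6.5]
grip_width: -0.001
```

apply_moves --pt "0 0 0 -0.1 0 0 1" --pt "0 0 0 -0.3 0 0 1" --pt "0 0 0 -0.4 0 0 1" --pt "0 0 0 -0.4 0 0 1" --pt "0 0 0 -0.4 0 0 1" --pt "0 0 0 -0.4 0 0 1" --pt "0 0 0 -0.4 0 0 1" --pt "0 0 0 -0.4 0 0 1" --pt "0 0 0 -0.3 0 0 1" --pt "0 0 0 -0.1 0 0 1" --pt "0 0 0 0 0 0 1"

```text
t: 15.25
tcp_pos: [0.4654, 0.0938, 0.0367]
tcp_rot: [-0.001, 0.629, 0.777, -0.001]
contact_force: [-6.4, -0.9, 13.5]
grip_width: 0.0
```

apply_moves --pt "0 0 0 0 0 -0.5 1" --pt "0 0 0 0 0 -2.0 1" --pt "0 0 0 -3.0 0 -2.5 1" --pt "0 0 0 -3.0 0 -2.5 1" --pt "0 0 0 -3.0 0 -2.5 1" --pt "0 0 0 0 0 0 1" --pt "0 0 0 0 0 0 1"

```text
t: 15.83
tcp_pos: [0.4863, 0.005, 0.1375]
tcp_rot: [0.002, 0.631, 0.776, 0.001]
contact_force: [-1.1, 0.4, -0.3]
grip_width: 0.002
```

Run:
```python
from h import *
im,R,p=wmeas("w7");print(p,R.round(3),env.get_obs()["t"],env.get_obs()["contact_force"])
cv2.imwrite("pics/w7z.png",cv2.resize(im[60:260,180:330],None,fx=3,fy=3,interpolation=2)[...,::-1])
```

```text
sil 0.58 [217.8, 58.3, 72.5, 46.0] ((0.4663587212562561, 0.09775035083293915), (0.06188788637518883, 0.034504808485507965), 11.836458206176758)
pt {'at': [252.6, 80.8], 'p': 0.77} [0.4664 0.0986 0.02  ] tool [ 0.0958 -0.0008  0.1174]
[0.48634659 0.00497643 0.1375077 ] [[-0.205  0.979  0.004]
 [ 0.979  0.205 -0.   ]
 [-0.001  0.004 -1.   ]] 15.9833 [-0.15283475  1.00959776 -0.3806287 ]
```

View pics/w7z.png

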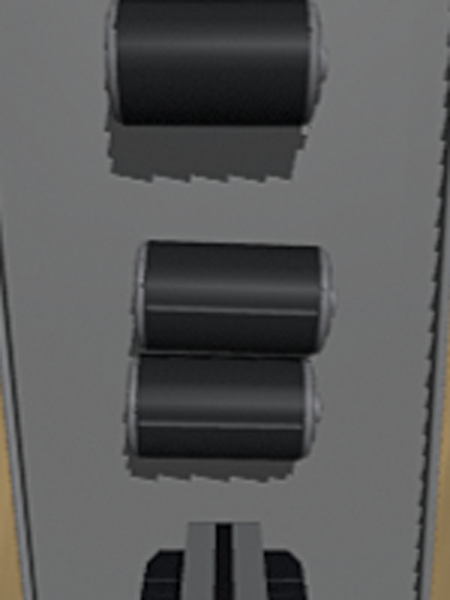

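Run:
```python
from h import *
o,R,p=pose()
T=lambda px,z:(R.T@(wray(px,z,R,p)-p)*1000).round(1)[:2]
Z=lambda a,b:(a/3+180,b/3+60)
print(p,"lone",T((251.3,81.5),.02),T((251.3,81),.025),"row",T(Z(232,297),.02),T(Z(232,297),.025))
print("row edge",T(Z(148,240),.03),T(Z(320,246),.03),"bottom lone",T(Z(118,124),.02),T(Z(305,124),.02))
print("gap: lone low",T(Z(212,124),.012),"row high",T(Z(232,242),.030))
```

```text
[0.48307562 0.00686475 0.13418794] lone [95.1 -1.9] [95.2 -1.9] row [28.5  3.4] [29.5  3.4]
row edge [ 47.2 -21.1] [45.5 28.7] bottom lone [ 79.1 -29.7] [79.1 24.3]
gap: lone low [79.  -2.6] row high [46.7  3.2]
```

apply_moves --pt "0 0 0 2.6 0 2.2 1" --pt "0 0 0 2.6 0 2.2 1" --pt "0 0 0 2.6 0 2.2 1" --pt "0 0 0 2.5 0 2.2 1" --pt "0 0 0 0 0 0.6 1" --pt "0 0 0 0 0 0.3 1" --pt "0 0 0 0 0 0.15 1" --pt "0 0 0 0 0 0 1" --pt "0 0 0 0 0 0 1"

```text
t: 16.73
tcp_pos: [0.4627, 0.1069, 0.0371]
tcp_rot: [-0.0, 0.629, 0.777, -0.0]
contact_force: [0.3, 0.5, 0.2]
grip_width: 0.001
```

apply_moves --pt "0 0 0 0 0 0.1 1" --pt "0 0 0 0 0 0.0 1"

```text
t: 16.9
tcp_pos: [0.4637, 0.1068, 0.0366]
tcp_rot: [0.0, 0.629, 0.777, 0.0]
contact_force: [-0.9, 0.2, 0.6]
grip_width: -0.001
```

apply_moves --pt "0 0 0 0 0 0.07 1" --pt "0 0 0 0 0 0.0 1"

```text
t: 17.07
tcp_pos: [0.4637, 0.1069, 0.0363]
tcp_rot: [0.0, 0.63, 0.777, 0.0]
contact_force: [-1.8, 0.3, 4.8]
grip_width: -0.0
```

apply_moves --pt "0 0 0 -0.1 0 0.02 1" --pt "0 0 0 -0.3 0 0 1" --pt "0 0 0 -0.4 0 0 1" --pt "0 0 0 -0.4 0 0 1" --pt "0 0 0 -0.4 0 0 1" --pt "0 0 0 -0.4 0 0 1" --pt "0 0 0 -0.4 0 0 1" --pt "0 0 0 -0.4 0 0 1" --pt "0 0 0 -0.3 0 0 1" --pt "0 0 0 -0.1 0 0 1" --pt "0 0 0 0 0 0 1"

```text
t: 17.98
tcp_pos: [0.47, 0.0751, 0.0368]
tcp_rot: [-0.0, 0.63, 0.777, -0.0]
contact_force: [-5.0, -0.7, 11.1]
grip_width: 0.002
```

apply_moves --pt "0 0 0 0 0 -0.5 1" --pt "0 0 0 0 0 -2.0 1" --pt "0 0 0 -3.0 0 -2.5 1" --pt "0 0 0 -3.0 0 -2.5 1" --pt "0 0 0 -3.0 0 -2.5 1" --pt "0 0 0 0 0 0 1" --pt "0 0 0 0 0 0 1" --pt "0 0 0 0 0 0 1"

```text
t: 18.65
tcp_pos: [0.4881, -0.0123, 0.135]
tcp_rot: [-0.0, 0.63, 0.777, 0.0]
contact_force: [-0.2, 0.1, 0.5]
grip_width: -0.002
```

Run:
```python
from h import *
im,R,p=wmeas("w8");print(p,R.round(3),env.get_obs()["t"],env.get_obs()["contact_force"])
cv2.imwrite("pics/w8z.png",cv2.resize(im[60:260,180:330],None,fx=3,fy=3,interpolation=2)[...,::-1])
np.savez("w8.npz",R=R,p=p)
```

```text
sil 0.78 [221.7, 60.1, 72.2, 44.2] ((0.4710708260536194, 0.08006590604782104), (0.0626625344157219, 0.033936403691768646), 9.89130973815918)
pt {'at': [254.6, 82.8], 'p': 0.74} [0.4694 0.08   0.02  ] tool [0.0941 0.0009 0.1151]
pt {'at': [258.5, 139.9], 'p': 0.63} [0.4829 0.0335 0.02  ] tool [0.0459 0.0044 0.115 ]
[ 0.48808122 -0.0123064   0.13502214] [[-0.207  0.978 -0.001]
 [ 0.978  0.207  0.   ]
 [ 0.001 -0.    -1.   ]] 18.8 [-0.9647328  -0.07388286 -0.82685376]
```

View pics/w8z.png

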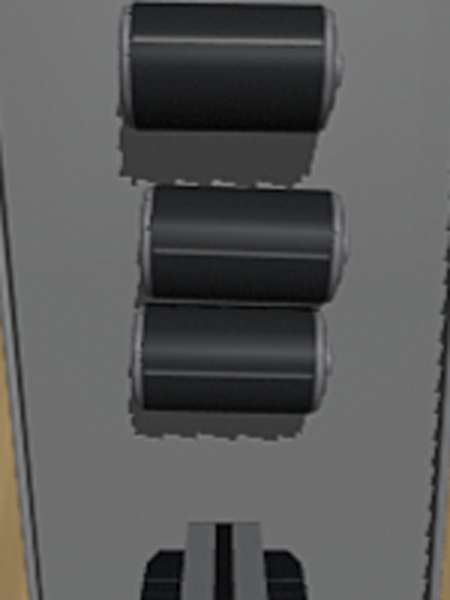

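apply_moves --pt "0 0 0 2.6 0 2.2 1" --pt "0 0 0 2.6 0 2.2 1" --pt "0 0 0 2.6 0 2.2 1" --pt "0 0 0 2.5 0 2.2 1" --pt "0 0 0 0 0 0.6 1" --pt "0 0 0 0 0 0.3 1" --pt "0 0 0 0 0 0.22 1" --pt "0 0 0 0 0 0 1" --pt "0 0 0 0 0 0.05 1" --pt "0 0 0 0 0 0 1"

```text
t: 19.63
tcp_pos: [0.4648, 0.0881, 0.0362]
tcp_rot: [-0.002, 0.629, 0.777, -0.002]
contact_force: [-9.1, 0.3, 12.1]
grip_width: 0.004
```

apply_moves --pt "0 0 0 0 0 -0.04 1" --pt "0 0 0 -0.1 0 0 1" --pt "0 0 0 -0.3 0 0 1" --pt "0 0 0 -0.3 0 0 1" --pt "0 0 0 -0.4 0 0 1" --pt "0 0 0 -0.4 0 0 1" --pt "0 0 0 -0.3 0 0 1" --pt "0 0 0 -0.1 0 0 1" --pt "0 0 0 0 0 0 1" --pt "0 0 0 0 0 0 1"

```text
t: 20.47
tcp_pos: [0.4698, 0.069, 0.0368]
tcp_rot: [-0.001, 0.629, 0.777, -0.001]
contact_force: [-6.8, -2.4, 10.9]
grip_width: 0.001
```

apply_moves --pt "0 0 0 0 0 -0.3 1" --pt "0 0 0 0 0 -1.0 1" --pt "0 0 0 0 0 -2.5 1" --pt "0 0 0 -3.0 0 -2.5 1" --pt "0 0 0 -3.0 0 -2.5 1" --pt "0 0 0 -3.0 0 -2 1" --pt "0 0 0 0 0 0 1" --pt "0 0 0 0 0 0 1" --pt "0 0 0 0 0 0 1"

```text
t: 21.22
tcp_pos: [0.4896, -0.0182, 0.1442]
tcp_rot: [-0.0, 0.63, 0.777, 0.0]
contact_force: [-0.2, 0.8, 0.3]
grip_width: 0.0
```

Run:
```python
from h import *
im,R,p=wmeas("w9");print(p,env.get_obs()["t"],env.get_obs()["contact_force"])
cv2.imwrite("pics/w9z.png",cv2.resize(im[60:260,180:330],None,fx=3,fy=3,interpolation=2)[...,::-1])
np.savez("w9.npz",R=R,p=p)
cv2.imwrite("pics/t9.png",cv2.resize(env.grab_frame("top")[160:270,150:350],None,fx=4,fy=4,interpolation=2)[...,::-1])
cv2.imwrite("pics/s9.png",cv2.resize(env.grab_frame("scene")[140:230,170:350],None,fx=4,fy=4,interpolation=2)[...,::-1])
```

```text
sil 0.69 [225.4, 71.0, 68.1, 39.3] ((0.47569939494132996, 0.06888838112354279), (0.0621313750743866, 0.03338567540049553), 10.477405548095703)
pt {'at': [258.9, 89.2], 'p': 0.71} [0.4758 0.0702 0.02  ] tool [0.0893 0.0047 0.1242]
[ 0.48960658 -0.01819652  0.14420809] 21.3667 [-0.36938838  0.1002399  -0.35701013]
```

View pics/w9z.png

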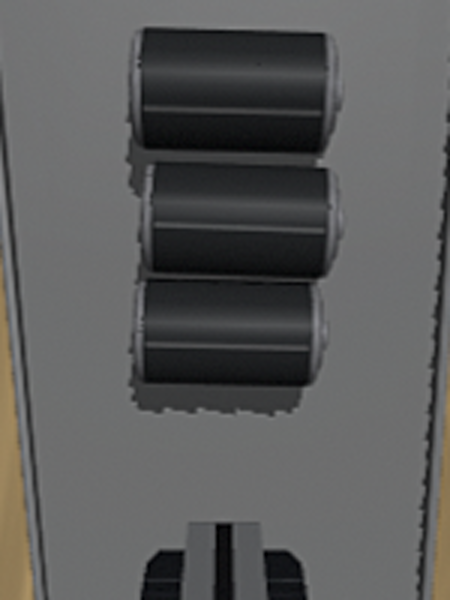

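View pics/s9.png

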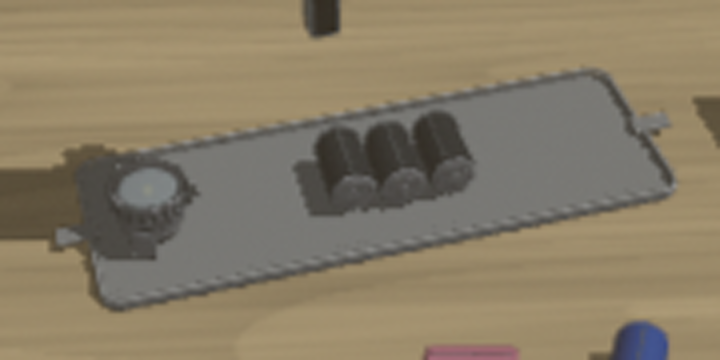

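Run:
```python
from h import *
d=np.load("w9.npz");R,p=d["R"],d["p"]
T=lambda a,b,z:(R.T@(wray((a/3+180,b/3+60),z,R,p)-p)*1000).round(1)[:2]
for n,a,b in(("lone",235,89),("row1",242,220),("row2",231,332)):print(n,T(a,b,.02))
print("ends lone",T(130,89,.02),T(338,91,.02),"row1",T(146,218,.02),T(338,222,.02))
n="scene";S=lambda a,b:ray(n,(a/4+170,b/4+140),.02)
F=[S(354,188),S(404,183),S(453,174)]
print([np.linalg.norm(F[i]-F[i+1]).round(4) for i in(0,1)])
```

```text
lone [88.9  4.2]
row1 [50.7  6.6]
row2 [15.   3.2]
ends lone [ 88.9 -26.9] [88.3 34.7] row1 [ 51.3 -23.2] [50.  36.4]
[np.float64(0.0357), np.float64(0.0363)]
```

View pics/t9.png

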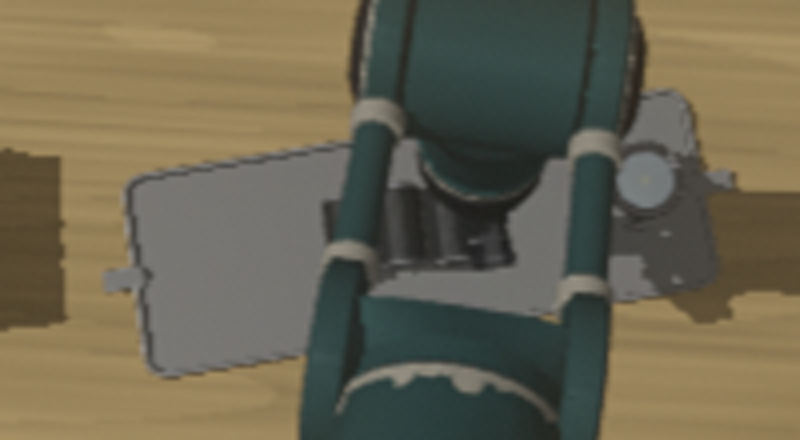

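The lone cell's centre is about 36–38 mm from its neighbour's. The two are parallel within a degree or two, with ends within about 3 mm, and the row cells haven't moved. The gripper is clear, so I hand in.

Run:
```python
from bench import env
print(env.hand_in(), env.get_obs()["t"])
```

```text
the job is handed in; nothing more can be done
the job is handed in; nothing more can be done
```

I rolled the lone cell about 113 mm along the tray in seven top-pressed strokes with shut fingers, and it now lies beside the row. Pressing force was roughly 3–18 N, and the grasp point stayed about 55 mm up. I then lifted clear and handed the job in at about 21.5 s; no verdict was reported.

- **Spacing:** the last wrist picture puts the lone cell's centre about 38 mm from its neighbour's. The scene camera gives about 36 mm, which would mean almost touching. Both are under the 46 mm limit.
- **Alignment:** its axis is within about 1–2° of the neighbour's, and the ends are level within about 3 mm.
- **Other things:** the row cells still measure where they lay, to within about 2 mm, and the headlamp looks unmoved. I did not re-measure the bulb or the cup; the arm never went near them.
- **Not confirmed:** in the last top view the arm partly hid the cells, so that camera could not confirm the result. During pressing there was a sideways load along the cell of up to 11 N, but it caused no visible misalignment. I did not take a separate picture to check that the cell was at rest, though the wrist and scene pictures, taken 0.1 s apart, agree to about 2 mm.

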